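# Start the coater's pumps from the covered switch box

## Task

Start the vacuum pumps at the small covered switch box in front of the bell jar. Press the push latch so that the smoked cover springs open, press down the raised near end of the rocker until it snaps over (backing pump), only then press the round button fully home (high-vacuum pump), and finally push the cover down until it latches shut. It is all done by pressing and pushing with closed fingers; nothing is to be gripped, lifted or carried, and the things standing about must stay where they are.

Things in the scene. Friction and masses are not known exactly. Their poses are not given: they have to be found in the camera images.
- switch_box: Cream switch box fixed to the coater's top; black panel, 34 mm up, under a smoked clear cover (57 mm up when shut). 72 mm (its x) by 104 mm (its y, -42 to +62); a 14 mm high, 42 mm wide deck carries the latch from y = -42 to -95. Origin: on the coater's top below the panel; x is away from the robot, y left, to the cover's hinge. Rocker and button sit at x = 0, y = +22 and -16, either way round.
- cover (a joint): Opening angle of the cover (rad): 0 shut and latched, 2.1 fully open against its stop. A light spring (under 1 N at the free edge) drives it open when the latch lets go, and reopens it if it is let go unlatched; it takes about 1 s to open.
- cover_hinge (a point): A point on the cover's hinge axis, in the middle of its length: 56 mm towards box y, 38 mm above the coater's top. The axis runs along the box's x; the cover swings up and over to the left.
- cover_edge (a point): Middle of the cover's upper edge at its free end: 94 mm from the hinge axis along the cover and 18.5 mm across it (outer face). The cover is 68 mm wide along the hinge, 90 mm long, with 16 mm deep skirts on its inner side; fully open it leans to the left past upright, its free end 110 to 120 mm above the coater's top.
- latch (a joint): Angle of the push latch (rad): 0 at rest, hooked over the cover's tongue; it lets the cover go at about 0.16 and stops at 0.28; a spring returns it. Its hook has a ramp on top, so that the cover snaps in when it is pushed down (2 to 3 N at its free end).
- latch_pad (a point): Point on top of the latch's grey ribbed pad, 4 mm outwards of its middle; the pad is 30 mm by 38 mm (its length along the box's y), 36 mm above the coater's top, at the right-hand end of the box, outside the cover. It is pressed down: 5 mm here releases the cover, 8.5 mm is the stop; takes 2 to 5 N. 23 mm inwards of this point, next to the cover, stands the steel hook, 60 mm high.
- rocker (a joint): Angle of the rocker (rad): 0 off (near end raised), 0.34 on (near end down). A sprung cam inside snaps it over past the middle, 0.17, and holds it there; 3 to 5 N on its raised end starts it.
- rocker_near_end (a point): On the top of the near (robot side) part of the black, ribbed rocker, 19 mm from its pivot; off, it stands 49 mm above the coater's top, and sinks 7 mm when the rocker goes over. The rocker is 46 mm long (along the box's x) and 24 mm wide; its pivot is the middle of its length.
- start_button (a joint): How far the round button is pressed (m): 0 out, 0.005 fully home; a spring returns it; 1 N to start, 4 N fully home.
- button_top (a point): Middle of the top of the round grey button, 25 mm across, in a steel collar; 48 mm above the coater's top when out.
- spare_knob: Loose black lobed knob, 40 mm across, 21 mm high, near the latch end of the box. Origin under its middle. To be left alone, as are all the following.
- tweezers: Loose tweezers, 118 mm long, lying to the left of the box. Origin under their middle.
- petri_dish: Loose glass dish, 58 mm across, 15 mm high. Origin under its middle.
- carbon_tin: Loose round tin, 58 mm across, 36 mm high. Origin under its middle.
- sample_bottle: Loose small white bottle with a green cap, 41 mm across, 82 mm high. Origin under its middle.
- flange_ring: Loose flat ring, 69 mm across, 8 mm high, right of the bell jar. Origin under its middle.
- eyepiece: Loose black eyepiece, 34 mm across, 45 mm high, right of the bell jar. Origin under its middle.

How it is judged:
On the way, in this order (a step that is already met when the one before it is completed fails the run):
1. the latch has been pressed and the cover has sprung open (value of joint cover above 1.6 rad), for 0.2 s.
2. the rocker has been snapped over to on (value of joint rocker above 0.28 rad), for 0.1 s.
3. the round button has been pressed home (value of joint start_button above 0.0038 m), for 0.1 s.
4. the cover has been pushed shut and the latch has caught it (value of joint cover below 0.05 rad and value of joint latch below 0.06 rad), for 0.3 s.
At the end, for the whole second after the job is handed in: The cover is shut (within 0.05 rad) and held by the latch at rest (within 0.06 rad), the rocker is on (over 0.28 rad) and the round button has come out again (within 1 mm) (all of step 4 and value of joint rocker above 0.28 rad and value of joint start_button below 0.001 m); the robot touches nothing.
It fails at once if the round button was pressed before the rocker was on (value of joint start_button above 0.002 m and value of joint rocker below 0.25 rad).
It fails at once if a thing standing about was lifted, carried or pushed away (over 25 mm) (distance of any of spare_knob, tweezers, petri_dish, carbon_tin, sample_bottle, flange_ring, eyepiece from where it was at the start of the episode above 0.025 m).
It also fails if it takes over 58 s, if anything falls off the work surface, if the arm or the gripper's body presses on something with over 40 N, if the wrist force passes 120 N, or if a joint passes its speed limit or range.

## Robot

A 6-joint arm with a two-finger parallel gripper is mounted at the origin on a cart in front of the work surface, level with it; the furniture and walls round the work are solid. World frame = base frame: x ahead of the robot, y to its left, z up, the work surface at z = 0. Lengths are in m, angles in rad, forces in N, time in s.
With the tool pointing down it reaches from about 0.15 to 0.775 m from the base axis. Payload 6.1 kg.
Tool frame: the origin (TCP) lies midway between the tips of the shut fingers; the grasp point (between the pads) lies 19 mm behind it (robot.pinch_z is the distance from the TCP to the grasp point, in m); z points along the fingers, y is the line along which they close (so a half turn about z gives the same grasp; the last joint's range is limited). The gripper opens to 85 mm and grips with 20 to 120 N. Pads are 22 mm wide; open, the fingers measure 114 mm over their backs; the gripper's body (76 mm by 85 mm) begins 54 mm behind the grasp point. The pads swing forward as they close: fully open they stand 13 mm farther back than shut.
Start: joints at [-1.331, 0.126, -0.04, 1.405, 0, 1.571], TCP at [0.125, -0.51, 0.231] pointing down, gripper open.
Joint ranges: [-2.72, 2.72], [-0.95, 1.95], [-1.27, 1.35], [-1.78, 2.02], [-1.46, 1.47], [-3.14, 3.14]. Speed limits (rad/s): [2.39, 2.39, 3.01, 3.14, 3.14, 3.14].

## Interface

Orientations are given as a 3x3 rotation matrix whose columns are the frame's x, y, z axes.
In Python, from rig import robot gives the robot as it stands. The module is installed in compiled form; this text tells all that it offers.
- The arm moves only by the tool arm_command, never from a script. Its argument "moves" is a list of rows, each a list of 2 entries, a list of its own where there are three numbers: the shift along the tool's x, y, z normalised to -1 to 1, where 1 is 0.3 m, then the turn, a rotation vector about the tool's x, y, z normalised to -1 to 1, where 1 is 360 degrees. In form: [[[dx, dy, dz], [wx, wy, wz]], ...]. A call has exactly 8 rows; each row is the pose to reach, as a shift and turn from the pose commanded when the call began, along the tool's axes at that moment, turning the shorter way round; what a row does not reach only later rows make up. A row lasts 1/10 s, in which the tool goes at most 50 mm and 8.59 degrees, less where a joint would pass 70% of its speed; a pose out of reach is approached as far as the arm can. A call with a number of a shift or a turn outside -1 to 1 is refused whole. A call with a gripper value outside its range is refused whole. "claw" is the opening, from 0 (shut) to 1 (fully open), set as the call begins (left out, the last holds). The fingers move at their own pace and stop on an object; the grip force is fixed at half the most. Time passes only in rows, so rows that repeat a pose let the fingers close, or fill a call up. It gives the time, the measured TCP pose, the force, the opening and the grip force at its end, in the units of the state.
- robot.get_obs(): the state, without advancing time (a new reading comes with each control period).
- robot.capture(name): name is "scene" or "top" or "wrist"; returns the picture (480x640x3 uint8, red, green, blue); there is no depth.
- robot.camera_model(name): a dict with "fx", "fy", "cx", "cy" (pixels), "R" (3x3) and "t" (3): a world point X has camera coordinates R X + t. Camera axes: x right, y down, z forward; pixel columns grow to the right and rows downward; lengths in m; the calibration is good to about 2 mm. A picture is of the moment at which its call begins: read the wrist's pose just before it. camera_model takes no time and is no camera call; for the wrist camera it gives the pose at the moment of the call.
- robot.hand_in(): hands the job in; it is judged then, once.
The state is a dict: "clock": time; "q": joint angles; "qvel": joint speeds; "effort": joint torques, N m; "ee_pos": TCP position; "tool_rot": TCP orientation; "contact_force": force on the tool from outside, world axes, zero at the start; "torque": the same for the moment, N m; "gripper_width": opening from 0.0 (shut) to 1.0 (fully open); "gripper_force": force on a finger pad.
Only numpy, scipy, OpenCV 4.12 (cv2) and the standard library are available. Lean on these libraries where they do the work, as an engineer would, in place of code of your own. Each camera call takes 0.05 s, during which the arm holds its last target. There are 200 camera calls.

## Working session

There is one attempt and no reset: what is moved stays moved. The work goes in short steps, Python scripts to look and compute and a tool call to move; the robot and the scene stay as the last step left them, time stands still between calls to the robot, and variables do not carry over. Pictures are saved under pics/ and viewed, at most 10 in all, crops included, and the job is handed in when it is done.

Besides the shell and the picture viewer there is one more tool, called after "Emit:" by a JSON object that holds its "method" and its "body". arm_command: Moves the arm, as the interface text tells. Its arguments: {"type":"object","properties":{"moves":{"type":"array"},"claw":{"type":"number"}},"required":["moves"]}

```bash
mkdir -p pics; python3 - <<'E'
from rig import robot
import cv2,numpy as np
o=robot.get_obs();print(o['clock'],o['ee_pos'],o['tool_rot'],o['contact_force'],o['gripper_width'])
for n in ['scene','top']:
    m=robot.camera_model(n);print(n,m['fx'],m['cx'],m['cy'],np.round(m['R'],3).tolist(),m['t'])
    cv2.imwrite(f'pics/{n}0.png',robot.capture(n)[:,:,::-1])
E
```

```text
0.0 [ 0.12460706 -0.50956662  0.23052974] [[ 9.71389025e-01  2.37493609e-01 -3.83459648e-04]
 [ 2.37493919e-01 -9.71387760e-01  1.56806194e-03]
 [-8.33189057e-08 -1.61426750e-03 -9.99998697e-01]] [-0.82474387  0.13204787 -0.37378635] 0.9995112084751798
scene 488.28757005325144 316.5636208907342 234.1094187568727 [[-0.548, -0.836, 0.024], [-0.388, 0.229, -0.893], [0.741, -0.499, -0.45]] [0.43972089 0.26268661 0.67806026]
top 615.8081560436589 323.58109881816466 247.14435525851036 [[-0.019, -1.0, -0.005], [-0.989, 0.02, -0.146], [0.146, 0.002, -0.989]] [0.15356891 0.54637016 1.13103105]
```

View pics/top0.png

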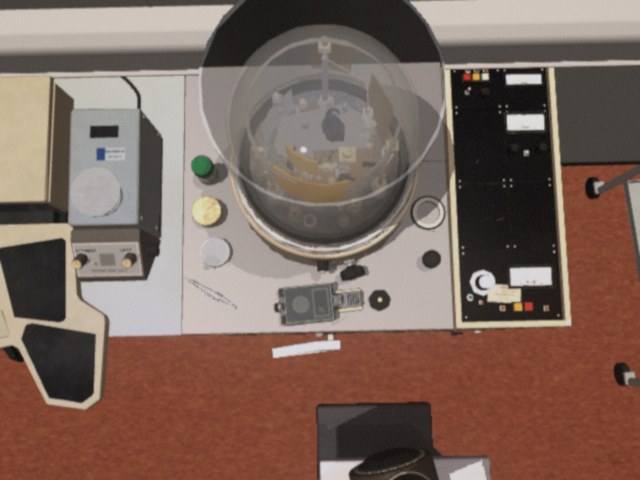

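View pics/scene0.png

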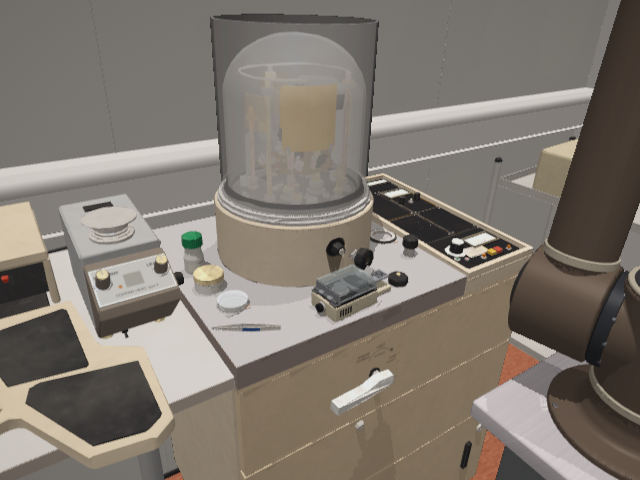

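```bash
python3 - <<'E'
import cv2
a=cv2.imread('pics/top0.png')[250:340,265:400];b=cv2.imread('pics/scene0.png')[225:330,300:420]
a=cv2.resize(a,None,fx=5.9,fy=5.9,interpolation=cv2.INTER_CUBIC);cv2.imwrite('pics/tc.png',a)
cv2.imwrite('pics/sc.png',cv2.resize(b,None,fx=5.5,fy=5.5,interpolation=cv2.INTER_CUBIC))
E
```

```text
(no output)
```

View pics/tc.png

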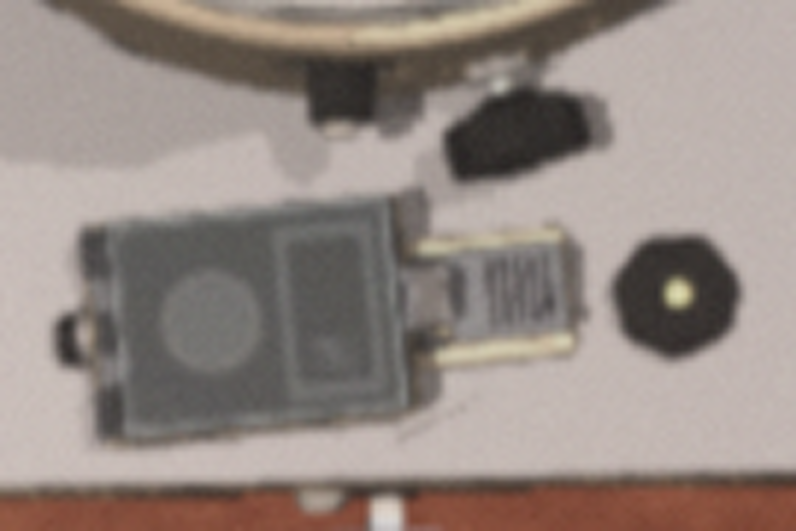

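View pics/sc.png

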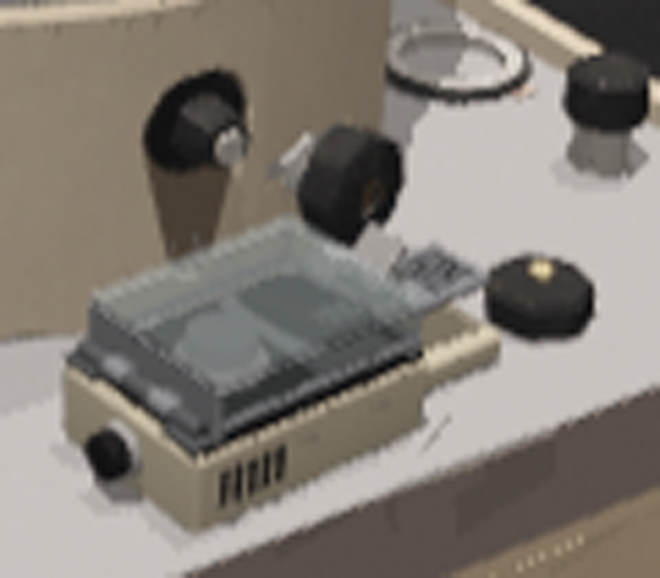

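```bash
cat > h.py <<'E'
import numpy as np
from rig import robot
def proj(n,X):
    m=robot.camera_model(n);c=np.atleast_2d(X)@np.array(m['R']).T+np.ravel(m['t'])
    return np.c_[m['fx']*c[:,0]/c[:,2]+m['cx'],m['fy']*c[:,1]/c[:,2]+m['cy']]
def box(p,L):
    c,s=np.cos(p[2]),np.sin(p[2]);L=np.atleast_2d(L)
    return L@np.array([[c,s,0],[-s,c,0],[0,0,1]])+[p[0],p[1],0]
E
python3 - <<'E'
from h import *
from scipy.optimize import least_squares
T=[((34,-38,56.5),(392,198)),((-34,-38,56.5),(407,405)),((0,22,48),(212,320)),((0,-16,46),(326,313)),((21,-95,14),(560,230)),((-21,-95,14),(577,347)),((-34,54,56.5),(125,437)),((34,54,56.5),(105,222))]
S=[((-36,62,0),(195,530)),((-36,62,34),(205,452)),((-34,-38,56.5),(420,322)),((-21,-95,14),(497,340)),((0,22,48),(222,345)),((36,62,34),(65,362))]
l=lambda A:np.array([a[0] for a in A])/1000
tp=np.array([a[1] for a in T])/5.9+[265,250];sp=np.array([a[1] for a in S])/5.5+[300,225]
f=lambda p:np.r_[(proj('top',box(p,l(T)))-tp).ravel(),(proj('scene',box(p,l(S)))-sp).ravel()]
r=least_squares(f,[.4,0,0],loss='soft_l1');print(r.x);print(np.round(r.fun.__class__(f(r.x)).shape),np.round(f(r.x).reshape(-1,2),1).tolist())
f2=lambda p:f(p)[:16]
print(least_squares(f2,[.4,0,0]).x)
p=r.x
for n,q in dict(button=(0,22,48),rocknear=(-19,-16,49),hook=(0,-50,60),padguess=(0,-73,36),hinge=(0,56,38)).items(): print(n,box(p,np.array(q)/1000).round(4))
# knob
def ray(n,uv,z):
    m=robot.camera_model(n);R=np.array(m['R']);t=np.ravel(m['t']);d=R.T@[(uv[0]-m['cx'])/m['fx'],(uv[1]-m['cy'])/m['fy'],1];C=-R.T@t;return C+d*(z-C[2])/d[2]
for k,uv,z in [('knob',(677,293),.021),('padout',(557,285),.036),('padout_n',(560,325),.036),('padin',(462,290),.036),('hookc',(430,298),.06),('padmid-ribs',(520,290),.036),('blackhandle near',(460,180),.05),('bh right near',(590,150),.05)]: 
    w=ray('top',np.array(uv)/5.9+[265,250],z);c,s=np.cos(p[2]),np.sin(p[2]);d=w[:2]-p[:2];print(k,w.round(3),'box',(np.array([[c,s],[-s,c]])@d).round(4))
E
```

```text
[0.4423266  0.16549527 0.09127842]Traceback (most recent call last):
  File "<stdin>", line 8, in <module>
TypeError: 'numpy.float64' object cannot be interpreted as an integer
```

```bash
python3 - <<'E'
from h import *
from scipy.optimize import least_squares
T=[((34,-38,56.5),(392,198)),((-34,-38,56.5),(407,405)),((0,22,48),(212,320)),((0,-16,46),(326,313)),((21,-95,14),(560,230)),((-21,-95,14),(577,347)),((-34,54,56.5),(125,437)),((34,54,56.5),(105,222))]
S=[((-36,62,0),(195,530)),((-36,62,34),(205,452)),((-34,-38,56.5),(420,322)),((-21,-95,14),(497,340)),((0,22,48),(222,345)),((36,62,34),(65,362))]
l=lambda A:np.array([a[0] for a in A])/1000
tp=np.array([a[1] for a in T])/5.9+[265,250];sp=np.array([a[1] for a in S])/5.5+[300,225]
f=lambda p:np.r_[(proj('top',box(p,l(T)))-tp).ravel(),(proj('scene',box(p,l(S)))-sp).ravel()]
r=least_squares(f,[.4,0,0],loss='soft_l1');print(r.x);print(np.round(f(r.x).reshape(-1,2),1).tolist())
f2=lambda p:f(p)[:16]
print(least_squares(f2,[.4,0,0]).x)
p=r.x
for n,q in dict(button=(0,22,48),rocknear=(-19,-16,49),hook=(0,-50,60),padguess=(0,-73,36),hinge=(0,56,38)).items(): print(n,box(p,np.array(q)/1000).round(4))
def ray(n,uv,z):
    m=robot.camera_model(n);R=np.array(m['R']);t=np.ravel(m['t']);d=R.T@[(uv[0]-m['cx'])/m['fx'],(uv[1]-m['cy'])/m['fy'],1];C=-R.T@t;return C+d*(z-C[2])/d[2]
for k,uv,z in [('knob',(677,293),.021),('padout',(557,285),.036),('padin',(462,290),.036),('hookc',(430,298),.06),('padmid-ribs',(520,290),.036),('blackhandle near',(460,180),.05),('bh right near',(590,150),.05)]: 
    w=ray('top',np.array(uv)/5.9+[265,250],z);c,s=np.cos(p[2]),np.sin(p[2]);d=w[:2]-p[:2];print(k,w.round(3),'box',(np.array([[c,s],[-s,c]])@d).round(4))
E
```

```text
[0.4423266  0.16549527 0.09127842]
[[-0.7, -0.8], [0.9, 0.7], [-0.1, 0.6], [0.8, -0.4], [0.9, -0.8], [0.6, 1.1], [-0.9, 0.8], [-1.2, 0.6], [-0.4, 2.3], [-1.4, 0.6], [0.8, -5.4], [1.1, -2.2], [-0.3, -3.3], [-1.3, -1.5]]
[0.442885   0.16556268 0.0834443 ]
button [[0.4403 0.1874 0.048 ]]
rocknear [[0.4249 0.1478 0.049 ]]
hook [[0.4469 0.1157 0.06  ]]
padguess [[0.449  0.0928 0.036 ]]
hinge [[0.4372 0.2213 0.038 ]]
knob [0.449 0.038 0.021] box [-0.0053 -0.1279]
padout [0.451 0.077 0.036] box [ 0.0006 -0.0887]
padin [0.45  0.108 0.036] box [ 0.0024 -0.0584]
hookc [0.446 0.118 0.06 ] box [-0.0004 -0.0473]
padmid-ribs [0.45  0.089 0.036] box [ 0.0004 -0.0768]
blackhandle near [0.484 0.108 0.05 ] box [ 0.0363 -0.0613]
bh right near [0.493 0.066 0.05 ] box [ 0.0412 -0.1034]
```

```bash
cat >> h.py <<'E'
P=np.array([.4427,.1655,.087])
def rows(L,tilt=0):
    """target box mm point, tilt about box y (tip ahead) -> normalised shift and turn in current tool frame"""
    from scipy.spatial.transform import Rotation as Ro
    o=robot.get_obs();R=np.array(o['tool_rot']);w=box(P,np.array(L)/1000)[0]
    Rt=Ro.from_euler('z',P[2]).as_matrix()@Ro.from_euler('y',-tilt,degrees=True).as_matrix()@np.diag([1,-1,-1])
    return (R.T@(w-o['ee_pos'])/.3).round(3), (Ro.from_matrix(R.T@Rt).as_rotvec()/(2*np.pi)).round(4), w.round(4)
E
python3 - <<'E'
from h import *
from scipy.optimize import least_squares
for n,t,s in [('handle ctr',(515,135),(350,185)),('handle right',(590,120),(385,185)),('stud',(340,95),(225,145)),('bh near low',(465,175),(350,240)),('bh left',(460,140),(305,190))]:
    t=np.array(t)/5.9+[265,250];s=np.array(s)/5.5+[300,225]
    r=least_squares(lambda X:np.r_[(proj('top',X)-t)[0],(proj('scene',X)-s)[0]],[.5,.1,.1]);print(n,r.x.round(3),r.cost)
for t in (0,20): print(rows((-3,-77,100),t))
E
```

```text
handle ctr [0.498 0.089 0.045] 0.3112307545749948
handle right [0.504 0.065 0.035] 0.0020850736944053607
stud [0.507 0.143 0.073] 2.8941844464273356
bh near low [0.484 0.103 0.034] 4.7654387507654
bh left [0.497 0.108 0.049] 0.13207823695351747
(array([ 1.516, -1.681,  0.438]), array([-0.0002,  0.    ,  0.0243]), array([0.4464, 0.0885, 0.1   ]))
(array([ 1.516, -1.681,  0.438]), array([-0.0045,  0.0555,  0.024 ]), array([0.4464, 0.0885, 0.1   ]))
```

Emit:
{"method": "arm_command", "body": {"moves": [[[0.12,-0.13,0],[0,0.005,0.003]],[[0.25,-0.28,0],[-0.001,0.012,0.008]],[[0.37,-0.42,0],[-0.0015,0.02,0.012]],[[0.48,-0.54,0],[-0.002,0.026,0.016]],[[0.6,-0.67,0],[-0.003,0.034,0.02]],[[0.7,-0.78,0],[-0.0035,0.0416,0.024]],[[0.8,-0.88,0],[-0.0035,0.0416,0.024]],[[0.87,-0.96,0],[-0.0035,0.0416,0.024]]], "claw": 0}}

```text
clock: 0.9
ee_pos: [0.3098, -0.1661, 0.2312]
tool_rot: [[0.962, 0.087, 0.259], [0.085, -0.996, 0.02], [0.26, 0.002, -0.966]]
contact_force: [0.6, -0.4, 0.5]
gripper_width: 0.001
gripper_force: 0.0
```

```bash
python3 -c "
from h import *
print(rows((6,-78,100),15),rows((6,-78,200),15),robot.get_obs()['ee_pos'],robot.get_obs()['gripper_width'])"
```

```text
(array([ 0.425, -0.804,  0.566]), array([ 0.0003, -0.0002,  0.0001]), array([0.4555, 0.0883, 0.1   ])) (array([ 0.512, -0.803,  0.244]), array([ 0.0003, -0.0002,  0.0001]), array([0.4555, 0.0883, 0.2   ])) [ 0.3097894  -0.16614112  0.23122635] 0.0011009157703866998
```

Emit:
{"method": "arm_command", "body": {"moves": [[[0.08,-0.13,0.04],[0,0,0]],[[0.16,-0.28,0.09],[0,0,0]],[[0.25,-0.42,0.16],[0,0,0]],[[0.33,-0.56,0.24],[0,0,0]],[[0.4,-0.7,0.34],[0,0,0]],[[0.42,-0.8,0.46],[0,0,0]],[[0.42,-0.804,0.56],[0,0,0]],[[0.42,-0.804,0.566],[0,0,0]]]}}

```text
clock: 1.7
ee_pos: [0.4546, 0.0592, 0.0944]
tool_rot: [[0.961, 0.126, 0.248], [0.119, -0.992, 0.042], [0.251, -0.011, -0.968]]
contact_force: [-0.5, -0.2, -0.2]
gripper_width: 0.004
gripper_force: 0.0
```

```bash
python3 -c "
from h import *
import cv2
print(rows((6,-78,44),15),rows((6,-78,29),15),robot.get_obs()['ee_pos'])
a=cv2.resize(robot.capture('scene')[170:350,260:500,::-1],None,fx=3,fy=3,interpolation=2)
b=robot.capture('wrist')[:,:,::-1]
cv2.imwrite('pics/a1.png',np.vstack([np.hstack([a[:,:640],])]));cv2.imwrite('pics/w1.png',b)"
```

```text
(array([-0.028, -0.094,  0.168]), array([-0.0033,  0.0013,  0.0055]), array([0.4555, 0.0883, 0.044 ])) (array([-0.04 , -0.094,  0.216]), array([-0.0033,  0.0013,  0.0055]), array([0.4555, 0.0883, 0.029 ])) [0.45456678 0.05919444 0.09444887]
```

View pics/a1.png

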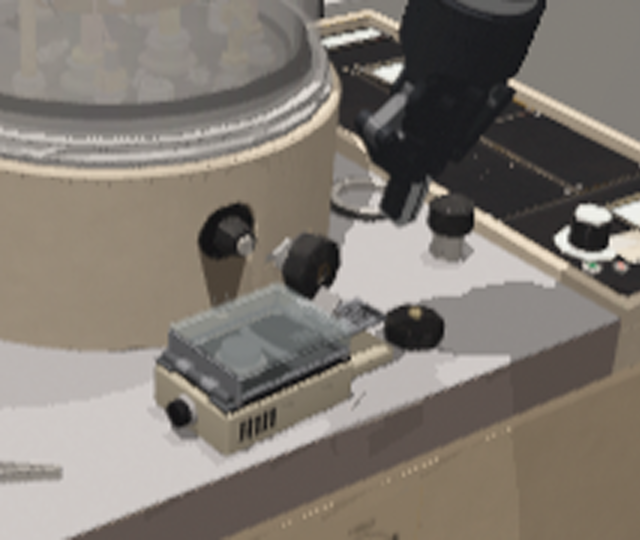

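View pics/w1.png

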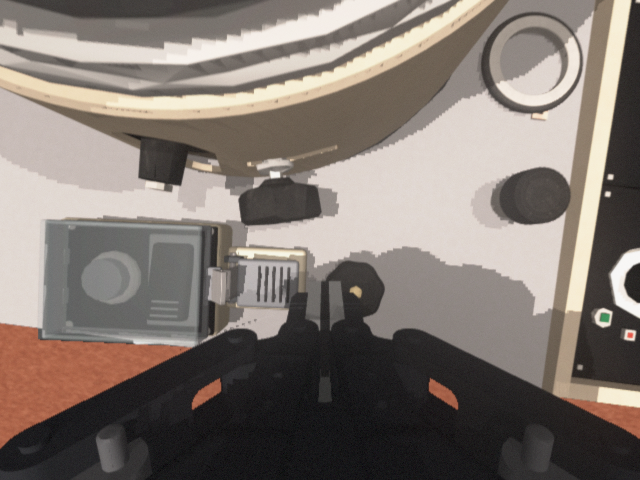

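```bash
python3 -c "
from h import *
o=robot.get_obs();print(o['clock'],o['ee_pos'],abs(o['qvel']).max(),o['tool_rot'].round(3).tolist())
L=np.array([(0,22,48),(0,-16,46),(34,-38,56.5),(-34,-38,56.5),(21,-95,14),(-21,-95,14),(0,-74,36),(0,-51,60),(-34,54,56.5)])/1000
print(proj('wrist',box(P,L)).round(0).tolist())
print(rows((6,-78,60),15))"
```

```text
1.8 [0.45589848 0.05841162 0.09837989] 0.04272206652715809 [[0.96, 0.124, 0.252], [0.117, -0.992, 0.042], [0.256, -0.011, -0.967]]
[[105.0, 282.0], [170.0, 284.0], [203.0, 228.0], [199.0, 348.0], [308.0, 251.0], [306.0, 313.0], [271.0, 285.0], [222.0, 290.0], [37.0, 341.0]]
(array([-0.022, -0.098,  0.127]), array([-0.0032,  0.0006,  0.0052]), array([0.4555, 0.0883, 0.06  ]))
```

Emit:
{"method": "arm_command", "body": {"moves": [[[-0.012,-0.05,0.05],[-0.0016,0.0003,0.0026]],[[-0.022,-0.098,0.1],[-0.0032,0.0006,0.0052]],[[-0.022,-0.098,0.127],[-0.0032,0.0006,0.0052]],[[-0.03,-0.098,0.16],[-0.0032,0.0006,0.0052]],[[-0.034,-0.098,0.185],[-0.0032,0.0006,0.0052]],[[-0.038,-0.098,0.2],[-0.0032,0.0006,0.0052]],[[-0.04,-0.098,0.212],[-0.0032,0.0006,0.0052]],[[-0.04,-0.098,0.216],[-0.0032,0.0006,0.0052]]]}}

```text
clock: 2.6
ee_pos: [0.4619, 0.06, 0.0338]
tool_rot: [[0.958, 0.125, 0.258], [0.117, -0.992, 0.045], [0.262, -0.013, -0.965]]
contact_force: [0.1, -0.1, -0.5]
gripper_width: 0.0
gripper_force: 0.0
```

```bash
python3 -c "
from h import *
o=robot.get_obs();print(o['contact_force'])
print(rows((6,-78,31),15), rows((6,-78,140),15))"
```

```text
[ 0.14941673 -0.06696881 -0.46969444]
(array([-0.012, -0.096,  0.008]), array([-0.0036, -0.0004,  0.0053]), array([0.4555, 0.0883, 0.031 ])) (array([ 0.083, -0.101, -0.343]), array([-0.0036, -0.0004,  0.0053]), array([0.4555, 0.0883, 0.14  ]))
```

```bash
python3 -c "
from h import *
o=robot.get_obs();print(o['clock'],o['ee_pos'],o['q'].round(3),o['qvel'].round(3),o['tool_rot'])"
```

```text
2.6 [0.46191641 0.0600304  0.03380715] [ 0.12  -0.109 -0.759  0.656  0.014  3.141] [ 0.     0.015 -0.006 -0.023  0.001  0.001] [[ 0.95803756  0.12461835  0.25813621]
 [ 0.11683256 -0.99211579  0.04534757]
 [ 0.26175215 -0.01328596 -0.96504368]]
```

Emit:
{"method": "arm_command", "body": {"moves": [[[0.02,0,-0.1],[0,0,-0.02]],[[0.04,0,-0.2],[0,0,-0.04]],[[0.06,-0.02,-0.28],[0,0,-0.063]],[[0.083,-0.05,-0.34],[0,0,-0.086]],[[0.083,-0.08,-0.343],[0,0,-0.109]],[[0.083,-0.101,-0.343],[0,0,-0.132]],[[0.083,-0.101,-0.343],[0,0,-0.155]],[[0.083,-0.101,-0.343],[0,0,-0.178]]]}}

```text
clock: 3.4
ee_pos: [0.4556, 0.0887, 0.1407]
tool_rot: [[0.3, 0.918, 0.259], [0.946, -0.322, 0.046], [0.125, 0.231, -0.965]]
contact_force: [0.0, -0.2, 0.5]
gripper_width: 0.003
gripper_force: 0.0
```

Emit:
{"method": "arm_command", "body": {"moves": [[[0,0,0],[0,0,-0.023]],[[0,0,0],[0,0,-0.046]],[[0,0,0],[0,0,-0.069]],[[0,0,0],[0,0,-0.092]],[[0,0,0],[0,0,-0.115]],[[0,0,0],[0,0,-0.138]],[[0,0,0],[0,0,-0.161]],[[0,0,0],[0,0,-0.184]]]}}

```text
clock: 4.2
ee_pos: [0.4556, 0.0884, 0.1406]
tool_rot: [[-0.719, 0.645, 0.259], [0.676, 0.735, 0.046], [-0.161, 0.208, -0.965]]
contact_force: [-0.1, 0.2, 0.1]
gripper_width: -0.005
gripper_force: 0.0
```

```bash
sed -i 's/np.diag(\[1,-1,-1\])/np.diag([-1,1,-1])/; s/^P=.*/P=np.array([.4435,.1655,.087])/' h.py; python3 -c "
from h import *
o=robot.get_obs();print(o['clock'],o['ee_pos'],o['q'].round(3))
print(rows((6,-78,60),15), rows((6,-78,30),15))"
```

```text
4.2 [0.45564642 0.08843854 0.14059408] [ 0.195 -0.19  -0.577  0.918 -0.006  0.932]
(array([ 0.042, -0.055,  0.26 ]), array([ 0.0036, -0.001 , -0.1317]), array([0.4563, 0.0883, 0.06  ])) (array([ 0.058, -0.076,  0.356]), array([ 0.0036, -0.001 , -0.1317]), array([0.4563, 0.0883, 0.03  ]))
```

Emit:
{"method": "arm_command", "body": {"moves": [[[0,0,0],[0.001,0,-0.023]],[[0.01,-0.01,0.04],[0.002,0,-0.046]],[[0.015,-0.02,0.09],[0.003,0,-0.069]],[[0.025,-0.03,0.14],[0.0036,-0.001,-0.092]],[[0.032,-0.042,0.2],[0.0036,-0.001,-0.115]],[[0.042,-0.055,0.26],[0.0036,-0.001,-0.1317]],[[0.042,-0.055,0.26],[0.0036,-0.001,-0.1317]],[[0.042,-0.055,0.26],[0.0036,-0.001,-0.1317]]]}}

```text
clock: 5.0
ee_pos: [0.4559, 0.0884, 0.0599]
tool_rot: [[-0.963, -0.078, 0.257], [-0.075, 0.997, 0.023], [-0.258, 0.002, -0.966]]
contact_force: [-0.0, -0.2, -0.3]
gripper_width: -0.001
gripper_force: 0.0
```

```bash
python3 -c "
from h import *
o=robot.get_obs();print(o['clock'],o['ee_pos'],o['q'].round(3))
print(rows((6,-78,40),15), rows((6,-78,30),15))"
```

```text
5.0 [0.45593119 0.08844201 0.05991004] [ 0.212 -0.132 -0.714  0.73  -0.032  0.13 ]
(array([ 0.016, -0.001,  0.064]), array([ 0.    , -0.0001, -0.0014]), array([0.4563, 0.0883, 0.04  ])) (array([ 0.025, -0.001,  0.097]), array([ 0.    , -0.0001, -0.0014]), array([0.4563, 0.0883, 0.03  ]))
```

Now press the latch.

Emit:
{"method": "arm_command", "body": {"moves": [[[0.01,0,0.04],[0,0,0]],[[0.016,0,0.064],[0,0,0]],[[0.018,0,0.072],[0,0,0]],[[0.02,0,0.08],[0,0,0]],[[0.022,0,0.088],[0,0,0]],[[0.024,0,0.094],[0,0,0]],[[0.025,0,0.097],[0,0,0]],[[0.025,0,0.097],[0,0,0]]]}}

```text
clock: 5.8
ee_pos: [0.4571, 0.088, 0.0302]
tool_rot: [[-0.963, -0.08, 0.259], [-0.077, 0.997, 0.021], [-0.26, 0.0, -0.966]]
contact_force: [0.5, -5.0, 4.4]
gripper_width: 0.003
gripper_force: 2.8
```

```bash
python3 -c "
from h import *
import cv2
o=robot.get_obs();print(o['contact_force'])
cv2.imwrite('pics/a2.png',cv2.resize(robot.capture('scene')[130:350,220:500,::-1],None,fx=2.5,fy=2.5,interpolation=2))
print(rows((6,-78,110),15))"
```

```text
[ 0.49604621 -4.99979649  4.41172893]
(array([-0.067,  0.001, -0.258]), array([-0.0002,  0.0002, -0.0011]), array([0.4563, 0.0883, 0.11  ]))
```

View pics/a2.png

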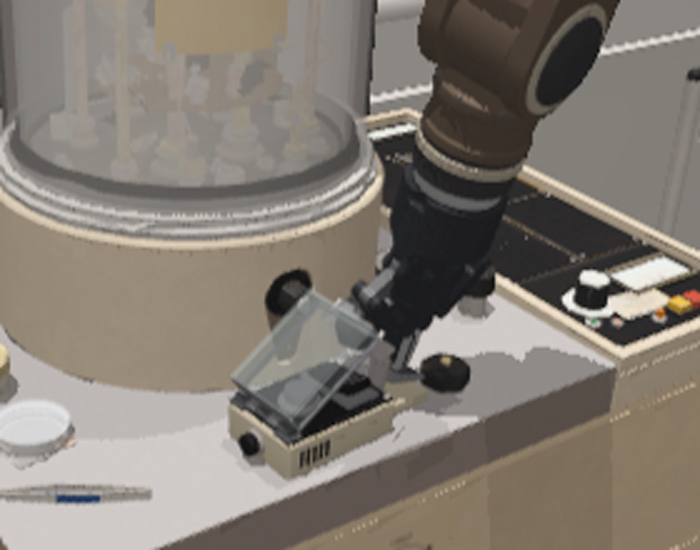

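Emit:
{"method": "arm_command", "body": {"moves": [[[0,-0.02,0],[0,0,0]],[[-0.01,-0.05,-0.04],[0,0,0]],[[-0.03,-0.07,-0.12],[0,0,0]],[[-0.05,-0.08,-0.22],[0,0,0]],[[-0.08,-0.08,-0.32],[0,0,0]],[[-0.11,-0.08,-0.43],[0,0,0]],[[-0.11,-0.08,-0.43],[0,0,0]],[[-0.11,-0.08,-0.43],[0,0,0]]]}}

```text
clock: 6.65
ee_pos: [0.4568, 0.0644, 0.1629]
tool_rot: [[-0.963, -0.081, 0.258], [-0.078, 0.997, 0.024], [-0.259, 0.003, -0.966]]
contact_force: [0.7, -1.0, 0.5]
gripper_width: -0.002
gripper_force: 0.0
```

```bash
python3 -c "
from h import *
import cv2
o=robot.get_obs();print(o['contact_force'])
a=cv2.resize(robot.capture('scene')[130:350,220:500,::-1],None,fx=1.8,fy=1.8,interpolation=2)
m=robot.camera_model('wrist');b=cv2.resize(robot.capture('top')[235:355,250:410,::-1],None,fx=3,fy=3.3,interpolation=2)
cv2.imwrite('pics/a3.png',np.hstack([a[:396,:320],b[:396,:480]]))
print(proj('top',box(P,np.array([(0,22,48),(-19,-16,49),(0,-74,36),(0,119,110)])/1000)).round(1).tolist())
print(rows((-12,-16,150),15),rows((-12,-16,65),15))"
```

```text
[ 0.68998608 -0.9859984   0.51574229]
[[300.8, 304.1], [322.1, 312.1], [351.7, 299.1], [244.6, 308.1]]
(array([0.061, 0.286, 0.023]), array([ 0.0001, -0.0005, -0.001 ]), array([0.4329, 0.1485, 0.15  ])) (array([0.133, 0.286, 0.297]), array([ 0.0001, -0.0005, -0.001 ]), array([0.4329, 0.1485, 0.065 ]))
```

View pics/a3.png

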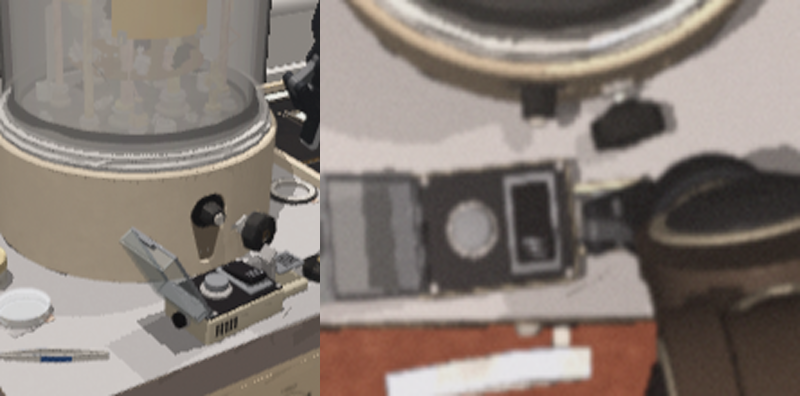

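Emit:
{"method": "arm_command", "body": {"moves": [[[0.02,0.1,0.01],[0,0,0]],[[0.04,0.2,0.02],[0,0,0]],[[0.061,0.286,0.023],[0,0,0]],[[0.07,0.286,0.08],[0,0,0]],[[0.09,0.286,0.16],[0,0,0]],[[0.11,0.286,0.23],[0,0,0]],[[0.128,0.286,0.297],[0,0,0]],[[0.128,0.286,0.297],[0,0,0]]]}}

```text
clock: 7.55
ee_pos: [0.4323, 0.1476, 0.0622]
tool_rot: [[-0.965, -0.081, 0.25], [-0.079, 0.997, 0.02], [-0.251, -0.0, -0.968]]
contact_force: [0.0, 0.2, 0.2]
gripper_width: -0.001
gripper_force: 0.0
```

```bash
python3 -c "
from h import *
print(robot.get_obs()['contact_force'],rows((-10,-16,52),15),rows((-10,-16,43.5),15))"
```

```text
[0.00138331 0.19811948 0.16049738] (array([-0.   ,  0.003,  0.035]), array([-0.0003, -0.0014, -0.0009]), array([0.4349, 0.1487, 0.052 ])) (array([0.007, 0.003, 0.063]), array([-0.0003, -0.0014, -0.0009]), array([0.4349, 0.1487, 0.0435]))
```

Emit:
{"method": "arm_command", "body": {"moves": [[[0,0.003,0.02],[0,0,0]],[[0,0.003,0.035],[0,0,0]],[[0.003,0.003,0.045],[0,0,0]],[[0.005,0.003,0.055],[0,0,0]],[[0.007,0.003,0.063],[0,0,0]],[[0.008,0.003,0.068],[0,0,0]],[[0.008,0.003,0.068],[0,0,0]],[[0.008,0.003,0.068],[0,0,0]]]}}

```text
clock: 8.35
ee_pos: [0.4387, 0.15, 0.0467]
tool_rot: [[-0.963, -0.081, 0.258], [-0.078, 0.997, 0.023], [-0.259, 0.002, -0.966]]
contact_force: [0.7, -0.9, 0.4]
gripper_width: 0.002
gripper_force: 0.0
```

```bash
python3 -c "
from h import *
print(robot.get_obs()['contact_force'],rows((-10,-16,42),15),rows((-10,-16,80),15))"
```

```text
[ 0.67894315 -0.94587331  0.38039626] (array([ 0.017, -0.003,  0.012]), array([ 0.0001, -0.    , -0.001 ]), array([0.4349, 0.1487, 0.042 ])) (array([-0.016, -0.003, -0.111]), array([ 0.0001, -0.    , -0.001 ]), array([0.4349, 0.1487, 0.08  ]))
```

Emit:
{"method": "arm_command", "body": {"moves": [[[0.017,-0.003,0.004],[0,0,0]],[[0.017,-0.003,0.008],[0,0,0]],[[0.017,-0.003,0.012],[0,0,0]],[[0.018,-0.003,0.015],[0,0,0]],[[0.018,-0.003,0.015],[0,0,0]],[[0.018,-0.003,0.015],[0,0,0]],[[0.018,-0.003,0.015],[0,0,0]],[[0.018,-0.003,0.015],[0,0,0]]]}}

```text
clock: 9.15
ee_pos: [0.4356, 0.1492, 0.0444]
tool_rot: [[-0.962, -0.081, 0.261], [-0.077, 0.997, 0.024], [-0.263, 0.003, -0.965]]
contact_force: [-17.6, -3.6, 35.7]
gripper_width: 0.0
gripper_force: 18.9
```

```bash
python3 -c "
from h import *
print(robot.get_obs()['contact_force'],rows((-10,-16,80),15),rows((10,22,80),15))"
```

```text
[-17.62090647  -3.55064965  35.71117099] (array([-0.029, -0.001, -0.115]), array([ 0.0002,  0.0006, -0.001 ]), array([0.4349, 0.1487, 0.08  ])) (array([-0.092,  0.126, -0.097]), array([ 0.0002,  0.0006, -0.001 ]), array([0.4516, 0.1883, 0.08  ]))
```

Emit:
{"method": "arm_command", "body": {"moves": [[[-0.015,0,-0.05],[0,0,0]],[[-0.029,0,-0.115],[0,0,0]],[[-0.06,0.06,-0.11],[0,0,0]],[[-0.092,0.126,-0.097],[0,0,0]],[[-0.092,0.126,-0.097],[0,0,0]],[[-0.085,0.126,-0.06],[0,0,0]],[[-0.075,0.126,-0.033],[0,0,0]],[[-0.075,0.126,-0.033],[0,0,0]]]}}

```text
clock: 9.95
ee_pos: [0.4487, 0.1865, 0.0537]
tool_rot: [[-0.964, -0.08, 0.254], [-0.078, 0.997, 0.021], [-0.255, 0.0, -0.967]]
contact_force: [0.4, 0.1, 0.2]
gripper_width: -0.0
gripper_force: 0.0
```

```bash
python3 -c "
from h import *
print(robot.get_obs()['contact_force'],rows((9,22,51),15),rows((9,22,45),15))"
```

```text
[0.35916443 0.08453309 0.15555052] (array([-0.004,  0.005,  0.01 ]), array([-0.0002, -0.0007, -0.001 ]), array([0.4506, 0.1882, 0.051 ])) (array([0.001, 0.005, 0.03 ]), array([-0.0002, -0.0007, -0.001 ]), array([0.4506, 0.1882, 0.045 ]))
```

Emit:
{"method": "arm_command", "body": {"moves": [[[-0.004,0.005,0.01],[0,0,0]],[[-0.002,0.005,0.018],[0,0,0]],[[0,0.005,0.026],[0,0,0]],[[0.001,0.005,0.032],[0,0,0]],[[0.002,0.005,0.036],[0,0,0]],[[0.002,0.005,0.036],[0,0,0]],[[0.002,0.005,0.036],[0,0,0]],[[0.002,0.005,0.036],[0,0,0]]]}}

```text
clock: 10.75
ee_pos: [0.4529, 0.1896, 0.0458]
tool_rot: [[-0.963, -0.081, 0.258], [-0.078, 0.997, 0.023], [-0.259, 0.002, -0.966]]
contact_force: [-0.9, -1.2, 3.0]
gripper_width: -0.001
gripper_force: 1.6
```

```bash
python3 -c "
from h import *
print(robot.get_obs()['contact_force'],rows((9,22,51),15),rows((9,22,45),15))"
```

```text
[-0.94086953 -1.20329762  3.04559323] (array([ 0.003, -0.004, -0.019]), array([ 0.   , -0.   , -0.001]), array([0.4506, 0.1882, 0.051 ])) (array([ 0.009, -0.004,  0.   ]), array([ 0.   , -0.   , -0.001]), array([0.4506, 0.1882, 0.045 ]))
```

Emit:
{"method": "arm_command", "body": {"moves": [[[0.005,-0.002,0.004],[0,0,0]],[[0.005,-0.002,0.008],[0,0,0]],[[0.006,-0.002,0.01],[0,0,0]],[[0.006,-0.002,0.01],[0,0,0]],[[0.006,-0.002,0.01],[0,0,0]],[[0.006,-0.002,0.01],[0,0,0]],[[0.006,-0.002,0.01],[0,0,0]],[[0.006,-0.002,0.01],[0,0,0]]]}}

```text
clock: 11.55
ee_pos: [0.453, 0.1896, 0.0444]
tool_rot: [[-0.962, -0.081, 0.26], [-0.077, 0.997, 0.024], [-0.262, 0.003, -0.965]]
contact_force: [-6.3, -2.0, 17.2]
gripper_width: 0.001
gripper_force: 8.6
```

```bash
python3 -c "
from h import *
print(robot.get_obs()['contact_force'],robot.get_obs()['ee_pos'],rows((5,0,190),15),rows((0,160,190),15))"
```

```text
[-6.26945918 -1.95056324 17.17967264] [0.45303421 0.18960948 0.04436168] (array([-0.106, -0.076, -0.474]), array([ 0.0002,  0.0005, -0.001 ]), array([0.4485, 0.1659, 0.19  ])) (array([-0.087,  0.457, -0.478]), array([ 0.0002,  0.0005, -0.001 ]), array([0.4296, 0.3249, 0.19  ]))
```

Emit:
{"method": "arm_command", "body": {"moves": [[[-0.03,0,-0.14],[0,0,0]],[[-0.07,0,-0.3],[0,0,0]],[[-0.12,0,-0.47],[0,0,0]],[[-0.12,0.1,-0.475],[0,0,0]],[[-0.12,0.24,-0.475],[0,0,0]],[[-0.12,0.38,-0.475],[0,0,0]],[[-0.12,0.48,-0.475],[0,0,0]],[[-0.12,0.48,-0.475],[0,0,0]]]}}

```text
clock: 12.35
ee_pos: [0.4376, 0.3351, 0.1883]
tool_rot: [[-0.963, -0.085, 0.256], [-0.081, 0.996, 0.024], [-0.257, 0.002, -0.966]]
contact_force: [-0.5, -1.1, -0.4]
gripper_width: -0.001
gripper_force: 0.0
```

```bash
python3 -c "
from h import *
import cv2
o=robot.get_obs();print(o['contact_force'],o['q'].round(2),rows((8,165,105),15))"
```

```text
[-0.4971107  -1.1325066  -0.41675308] [ 0.74  0.01 -0.29  1.06 -0.15  0.64] (array([ 0.074, -0.016,  0.268]), array([ 0.0002, -0.0003, -0.0004]), array([0.4371, 0.3306, 0.105 ]))
```

Emit:
{"method": "arm_command", "body": {"moves": [[[0.03,-0.016,0.1],[0,0,0]],[[0.06,-0.016,0.2],[0,0,0]],[[0.074,-0.016,0.268],[0,0,0]],[[0.074,-0.016,0.268],[0,0,0]],[[0.074,-0.016,0.268],[0,0,0]],[[0.074,-0.016,0.268],[0,0,0]],[[0.074,-0.016,0.268],[0,0,0]],[[0.074,-0.016,0.268],[0,0,0]]]}}

```text
clock: 13.15
ee_pos: [0.4384, 0.3277, 0.1072]
tool_rot: [[-0.963, -0.081, 0.259], [-0.077, 0.997, 0.024], [-0.26, 0.003, -0.966]]
contact_force: [-0.6, 0.3, 0.2]
gripper_width: 0.001
gripper_force: 0.0
```

```bash
python3 -c "
from h import *
print(robot.get_obs()['contact_force'])
for y,z in [(165,105),(134,105),(110,107),(89,109),(62,114.6),(36.5,113.4),(13.3,102.4),(-5.2,83.6),(-13.2,67.8)]: print(rows((8,y,z),15)[0])"
```

```text
[-0.62433567  0.3193364   0.16133778]
[0.005 0.01  0.006]
[ 0.005 -0.094  0.006]
[ 0.002 -0.174 -0.   ]
[ 0.    -0.244 -0.007]
[-0.005 -0.333 -0.025]
[-0.005 -0.418 -0.021]
[ 0.004 -0.496  0.014]
[ 0.02  -0.558  0.074]
[ 0.034 -0.585  0.125]
```

Emit:
{"method": "arm_command", "body": {"moves": [[[0.005,-0.04,0.006],[0,0,0]],[[0.005,-0.094,0.006],[0,0,0]],[[0.004,-0.135,0.003],[0,0,0]],[[0.002,-0.174,0],[0,0,0]],[[0.001,-0.21,-0.003],[0,0,0]],[[0,-0.244,-0.007],[0,0,0]],[[-0.003,-0.29,-0.017],[0,0,0]],[[-0.005,-0.333,-0.025],[0,0,0]]]}}

```text
clock: 13.95
ee_pos: [0.445, 0.2261, 0.113]
tool_rot: [[-0.963, -0.08, 0.256], [-0.078, 0.997, 0.022], [-0.257, 0.001, -0.966]]
contact_force: [0.3, 0.6, 0.1]
gripper_width: 0.003
gripper_force: 0.4
```

```bash
python3 -c "
from h import *
import cv2
print(robot.get_obs()['contact_force'])
cv2.imwrite('pics/a4.png',cv2.resize(robot.capture('scene')[130:350,220:500,::-1],None,fx=2.5,fy=2.5,interpolation=2))
for y,z in [(62,114.6),(36.5,113.4),(13.3,102.4),(-5.2,83.6),(-13.2,67.8),(-15.5,62)]: print(rows((8,y,z),15)[0])"
```

```text
[0.25026553 0.56370686 0.05617487]
[-0.005  0.01  -0.003]
[-0.004 -0.075  0.001]
[ 0.005 -0.152  0.037]
[ 0.02  -0.214  0.097]
[ 0.034 -0.24   0.148]
[ 0.039 -0.248  0.167]
```

View pics/a4.png

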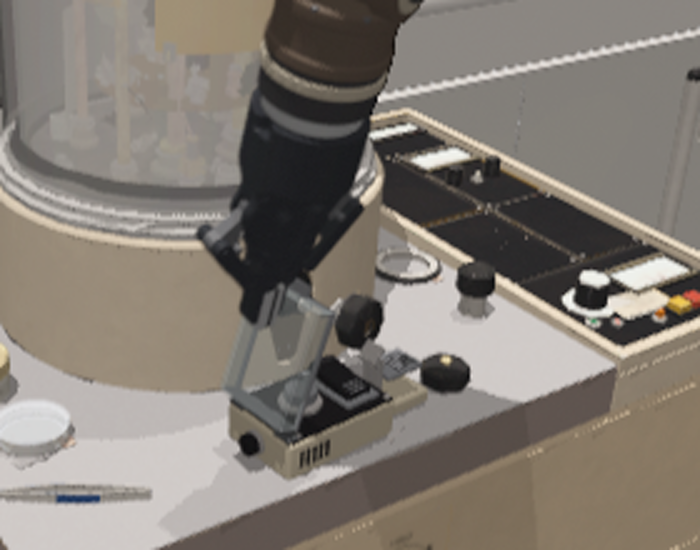

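Emit:
{"method": "arm_command", "body": {"moves": [[[-0.004,-0.035,0.001],[0,0,0]],[[-0.004,-0.075,0.001],[0,0,0]],[[0,-0.115,0.018],[0,0,0]],[[0.005,-0.152,0.037],[0,0,0]],[[0.012,-0.185,0.065],[0,0,0]],[[0.02,-0.214,0.097],[0,0,0]],[[0.028,-0.23,0.125],[0,0,0]],[[0.034,-0.24,0.148],[0,0,0]]]}}

```text
clock: 14.8
ee_pos: [0.4527, 0.1553, 0.0667]
tool_rot: [[-0.963, -0.08, 0.257], [-0.077, 0.997, 0.022], [-0.258, 0.001, -0.966]]
contact_force: [0.5, -0.2, 1.9]
gripper_width: -0.001
gripper_force: 1.0
```

```bash
python3 -c "
from h import *
print(robot.get_obs()['contact_force'])
for y,z in [(-15.5,62),(-15.5,59),(-15.5,56),(-15.5,54)]: print(rows((8,y,z),15)[0])"
```

```text
[ 0.51523237 -0.19973757  1.90498484]
[ 0.005 -0.015  0.015]
[ 0.007 -0.015  0.024]
[ 0.01  -0.015  0.034]
[ 0.012 -0.015  0.041]
```

Emit:
{"method": "arm_command", "body": {"moves": [[[0.003,-0.01,0.008],[0,0,0]],[[0.005,-0.015,0.015],[0,0,0]],[[0.007,-0.015,0.024],[0,0,0]],[[0.009,-0.015,0.03],[0,0,0]],[[0.01,-0.015,0.036],[0,0,0]],[[0.011,-0.015,0.04],[0,0,0]],[[0.011,-0.015,0.04],[0,0,0]],[[0.011,-0.015,0.04],[0,0,0]]]}}

```text
clock: 15.6
ee_pos: [0.4538, 0.1515, 0.0577]
tool_rot: [[-0.962, -0.081, 0.26], [-0.078, 0.997, 0.022], [-0.261, 0.001, -0.965]]
contact_force: [-10.8, -5.5, 22.7]
gripper_width: 0.004
gripper_force: 11.3
```

```bash
python3 -c "
from h import *
print(robot.get_obs()['contact_force'],rows((8,-15.5,54),15)[0],rows((8,-15.5,130),15)[0])"
```

```text
[-10.8148718   -5.47709264  22.70117165] [ 0.007 -0.002  0.011] [-0.06  -0.002 -0.234]
```

Emit:
{"method": "arm_command", "body": {"moves": [[[-0.01,0,-0.03],[0,0,0]],[[-0.03,0,-0.1],[0,0,0]],[[-0.06,0,-0.23],[0,0,0]],[[-0.09,0,-0.36],[0,0,0]],[[-0.1,0,-0.4],[0,0,0]],[[-0.1,0,-0.4],[0,0,0]],[[-0.1,0,-0.4],[0,0,0]],[[-0.1,0,-0.4],[0,0,0]]]}}

```text
clock: 16.4
ee_pos: [0.4501, 0.1509, 0.1768]
tool_rot: [[-0.964, -0.081, 0.254], [-0.078, 0.997, 0.021], [-0.255, 0.001, -0.967]]
contact_force: [0.9, 0.0, -0.8]
gripper_width: -0.0
gripper_force: 0.0
```

```bash
python3 -c "
from h import *
import cv2
print(robot.get_obs()['contact_force'])
cv2.imwrite('pics/a5.png',cv2.resize(robot.capture('scene')[210:340,290:430,::-1],None,fx=4.5,fy=4.5,interpolation=2))"
```

```text
[ 0.9192049   0.00381651 -0.75084701]
```

View pics/a5.png

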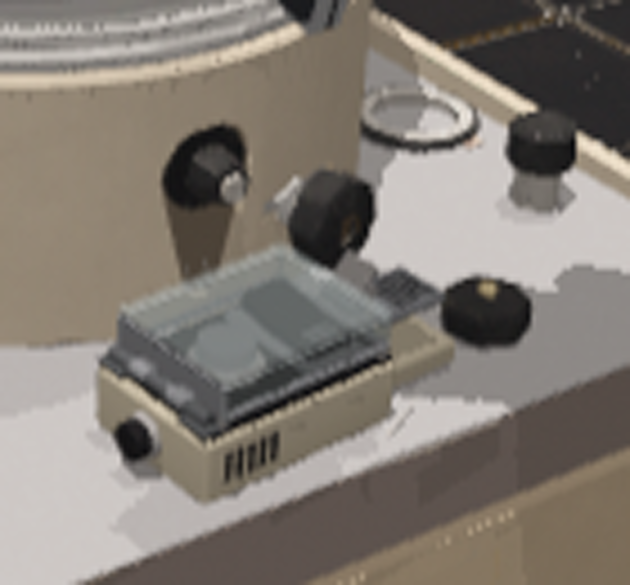

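The picture shows the cover shut and staying down, with the latch at rest, the knob undisturbed at about (487, 310), and the arm clear of everything.

```bash
python3 -c "
from rig import robot
print(robot.hand_in())"
```

```text
the job is handed in; nothing more can be done
None
```

I handed the job in at about 16.5 s; no verdict came back. The cover sprang open, the rocker and then the button were each pressed to a hard stop, and the last picture shows the cover shut with the latch at rest.

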